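# Check the click-stop gap gauge with a block

## Task

Open the gap gauge by exactly four clicks of its knob, clockwise from where it stands now. Then find which of the three gauge blocks fits the gap snugly (the thickest one that goes in) and leave it standing in the gap, about in the middle of the jaws' width and right down on the base, with the other two blocks standing on the worktop. Leave the beaker, tin and mortar specimen behind the work where they are.

Things in the scene. Friction and masses are not known exactly. Their poses are not given: they have to be found in the camera images.
- gap_gauge: Gap gauge, fixed: dark steel base 120 x 240 mm (x, y), its top 14 mm up; origin on the worktop. From -y to +y: fixed steel anvil, gap, sliding steel jaw, grey housing (84 x 76 mm, top 58 mm up) with the knob. Anvil and jaw: 80 mm wide (x), 22 mm thick, tops 50 mm up, 5 mm 45-degree lead-ins on both top edges of the gap, which is open above and at its ends.
- knob_grip (a point): Point on the axis of the round black fluted knob, 86 mm above the worktop, mid-way up its gripped part (48 mm across, from 64 to 102 mm up; a 58 mm flange below). Upright axis, white pointer line on top, 12 ticks on the housing. Each click (30 degrees) clockwise seen from above moves the jaw 4 mm away from the anvil, anticlockwise 4 mm back.
- anvil_face (a point): Foot of the fixed anvil's gap face, at the middle of its width, on the top of the base plate (14 mm above the worktop). Its axes are those of the gauge: y points across the gap to the jaw, x along the jaws' width. The gap reaches from this point to jaw_face.
- jaw_face (a point): Foot of the sliding jaw's gap face, at the middle of its width, on the top of the base plate. It moves along the gauge's +y as the gap opens; its distance from anvil_face is the gap.
- block_thin_centre (a point): Centre of the thin aluminium gauge block: 18 mm thick (its y axis), 60 mm wide (x), 90 mm tall (z), about 0.22 kg, loose, standing on the worktop (centre 45 mm up). The three blocks are alike but for thickness and start in a row to the right of the gauge in any order. A block fits snugly in a gap 1.6 mm wider than itself.
- block_middle_centre (a point): Centre of the middle aluminium gauge block: 22 mm thick (its y axis), 60 mm wide (x), 90 mm tall (z), about 0.27 kg, loose, standing on the worktop (centre 45 mm up). The three blocks are alike but for thickness and start in a row to the right of the gauge in any order. A block fits snugly in a gap 1.6 mm wider than itself.
- block_thick_centre (a point): Centre of the thick aluminium gauge block: 26 mm thick (its y axis), 60 mm wide (x), 90 mm tall (z), about 0.32 kg, loose, standing on the worktop (centre 45 mm up). The three blocks are alike but for thickness and start in a row to the right of the gauge in any order. A block fits snugly in a gap 1.6 mm wider than itself.
- knob (a joint): Angle of the knob: 0 at its first click, growing clockwise (seen from above) by 0.524 rad a click; range -0.25 to 4.4. Left alone it settles in the nearest click; between clicks it resists with about 0.15 N m. It starts in its first, second or third click (gap about 3.6, 7.6 or 11.6 mm).
- beaker: Low glass beaker, 80 mm across, 97 mm tall, loose; origin at the centre of its underside. To be left alone.
- tin: Lidded aluminium sample tin, 68 mm across, 40 mm tall, loose; origin at the centre of its underside. To be left alone.
- prism: Grey hardened mortar half-prism, 40 x 65 x 40 mm, loose; origin at the centre of its underside. To be left alone.
Not all that is in view belongs to the job. Leave any purple look-alike of the part that bears block_thick_centre alone.

How it is judged:
On the way:
1. the jaw stands exactly four clicks (16 mm) further open than at the start (distance of jaw_face from where it was at the start of the episode between 0.0145 and 0.0175 m and velocity of joint knob between -0.3 and 0.3 rad/s), for 0.3 s.
At the end, for the whole second after the job is handed in: The jaw is four clicks (16 mm, +-1.5) further open than at the start; the block 0.2 to 3.2 mm thinner than the gap stands upright in it, on the base within 3 mm, within 20 mm of the middle of the jaws' width; the other two stand upright on the worktop; all at rest (distance of jaw_face from where it was at the start of the episode between 0.0145 and 0.0175 m and ((y of jaw_face in the frame of anvil_face between 0.0182 and 0.0212 m and x of block_thin_centre in the frame of anvil_face between -0.02 and 0.02 m and y of block_thin_centre in the frame of anvil_face between 0.0075 and 0.0125 m and z of block_thin_centre in the frame of anvil_face between 0.042 and 0.048 m and angle between block_thin_centre's own z axis and vertical below 0.06 rad and height (world z) of block_middle_centre between 0.04 and 0.05 m and angle between each of block_middle_centre, block_thick_centre's own z axis and vertical below 0.1 rad and height (world z) of block_thick_centre between 0.04 and 0.05 m) or (y of jaw_face in the frame of anvil_face between 0.0222 and 0.0252 m and x of block_middle_centre in the frame of anvil_face between -0.02 and 0.02 m and y of block_middle_centre in the frame of anvil_face between 0.0095 and 0.0145 m and z of block_middle_centre in the frame of anvil_face between 0.042 and 0.048 m and angle between block_middle_centre's own z axis and vertical below 0.06 rad and height (world z) of block_thin_centre between 0.04 and 0.05 m and angle between each of block_thin_centre, block_thick_centre's own z axis and vertical below 0.1 rad and height (world z) of block_thick_centre between 0.04 and 0.05 m) or (y of jaw_face in the frame of anvil_face between 0.0262 and 0.0292 m and x of block_thick_centre in the frame of anvil_face between -0.02 and 0.02 m and y of block_thick_centre in the frame of anvil_face between 0.0115 and 0.0165 m and z of block_thick_centre in the frame of anvil_face between 0.042 and 0.048 m and angle between block_thick_centre's own z axis and vertical below 0.06 rad and height (world z) of block_thin_centre between 0.04 and 0.05 m and angle between each of block_thin_centre, block_middle_centre's own z axis and vertical below 0.1 rad and height (world z) of block_middle_centre between 0.04 and 0.05 m)) and linear speed of each of block_thin, block_middle, block_thick below 0.02 m/s); the robot touches nothing.
It fails at once if the glass beaker is shifted by more than 30 mm (distance of beaker from where it was at the start of the episode above 0.03 m).
It fails at once if the sample tin is shifted by more than 30 mm (distance of tin from where it was at the start of the episode above 0.03 m).
It fails at once if the mortar half-prism is shifted by more than 30 mm (distance of prism from where it was at the start of the episode above 0.03 m).
It also fails if it takes over 72 s, if anything falls off the work surface, if the arm or the gripper's body presses on something with over 40 N, if the wrist force passes 120 N, or if a joint passes its speed limit or range.

## Robot

A 6-joint arm with a two-finger parallel gripper is mounted at the origin on a cart in front of the work surface, level with it; the furniture and walls round the work are solid. World frame = base frame: x ahead of the robot, y to its left, z up, the work surface at z = 0. Lengths are in m, angles in rad, forces in N, time in s.
With the tool pointing down it reaches from about 0.25 to 0.85 m from the base axis. Payload 12.5 kg.
Tool frame: the origin (TCP) lies between the finger pads; the fingertips stand 8 mm ahead of it and the grasp point (between the pads) lies 11 mm behind it; z points along the fingers, y is the line along which they close (so a half turn about z gives the same grasp; the last joint's range is limited). The gripper opens to 93 mm and grips with 3 to 60 N. Pads are 15 mm wide; open, the fingers measure 128 mm over their backs; the gripper's body (75 mm by 188 mm) begins 65 mm behind the grasp point.
Start: joints at [-1.362, 0.351, 1.652, -0, 1.139, -0.085], TCP at [0.159, -0.526, 0.227] pointing down, gripper open.
Joint ranges: [-2.75, 2.75], [-0.79, 2.1], [0.01, 2.65], [-1.57, 4.71], [0.07, 3.14], [-2.87, 2.87]. Speed limits (rad/s): [2.22, 2.22, 2.79, 3.14, 3.14, 3.14].

## Interface

Orientations are given as a unit quaternion [w, x, y, z].
In Python, from rig import readout, cams, manip gives the robot as it stands.
- The arm moves only by the shell command python3 -m crank 'ROWS' [FORCE]. ROWS is JSON, a list of rows, each a list of 5 numbers: the shift along the tool's x, y, z scaled (see below), then the turn about the tool's z scaled (see below), then the opening, from 0 (shut) to 1 (fully open). A call has 1 to 12 rows; each row is the pose to reach, as a shift and turn from the pose commanded when the call began, along the tool's axes at that moment; what a row does not reach only later rows make up. The controller multiplies each number of a shift by 0.3 m and each number of a turn by 90 degrees. A row lasts 1/8 s, in which the tool goes at most 62.5 mm and 10.7 degrees, less where a joint would pass 70% of its speed; a pose out of reach is approached as far as the arm can. A call with a number of a shift or a turn outside -1 to 1 is refused whole. A call with a gripper value outside its range is refused whole. The fingers move at their own pace and stop on an object; FORCE is the grip in N (left out, the last holds). Time passes only in rows, so rows that repeat a pose let the fingers close. It gives the time, the measured TCP pose, the force and the opening at its end, in the units of the state.
- readout.state(): the state, without advancing time (a new reading comes with each control period).
- cams.snapshot(name): name is "scene" or "top"; returns a dict with "image" (400x640x3 uint8, red, green, blue), "range_z" (400x640 float32, m along the optical axis (not along the pixel's ray), 0 where there is no reading), "fx", "fy", "cx", "cy" (pixels), "R" (3x3) and "t" (3): a world point X has camera coordinates R X + t. Camera axes: x right, y down, z forward; pixel columns grow to the right and rows downward; lengths in m; the calibration is good to about 2 mm. A picture is of the moment at which its call begins.
- manip.job_done(): hands the job in, once; it reports no verdict.
The state is a dict: "clock": time; "joints": joint angles; "joint_velocities": joint speeds; "joint_torque": joint torques, N m; "eef_pos": TCP position; "tcp_rot": TCP orientation; "wrist_force": force on the tool from outside, world axes, zero at the start; "wrist_torque": the same for the moment, N m; "opening": finger opening in m.
Only numpy, scipy, OpenCV 4.12 (cv2) and the standard library are available. Lean on these libraries where they do the work, as an engineer would, in place of code of your own. Each camera call takes 0.05 s, during which the arm holds its last target. There are 200 camera calls.

## Working session

There is one attempt and no reset: what is moved stays moved. The work goes in short steps, Python scripts to look and compute and a shell command to move; the robot and the scene stay as the last step left them, time stands still between calls to the robot, and variables do not carry over. Pictures are saved under pics/ and viewed, on a budget of 10 in all, crops included, one or two more only if the job needs it, and the job is handed in when it is done.

```bash
mkdir -p pics; ls
cat > h.py <<'E'
import numpy as np, cv2, pickle
from rig import readout, cams, manip
def snap(n):
    s=cams.snapshot(n); pickle.dump(s,open(n+'.pkl','wb')); return s
def save(s,name,crop=None,k=1):
    im=s['image'][:,:,::-1]
    if crop: a,b,c,d=crop; im=im[b:d,a:c]
    cv2.imwrite('pics/'+name,cv2.resize(im,None,fx=k,fy=k,interpolation=cv2.INTER_CUBIC))
def world(s,u,v,z=None):
    "pixel->world by depth, or by plane at height z"
    R,t=np.array(s['R']),np.array(s['t']); d=np.array([(u-s['cx'])/s['fx'],(v-s['cy'])/s['fy'],1.])
    c=-R.T@t; r=R.T@d
    k=s['range_z'][int(round(v)),int(round(u))] if z is None else (z-c[2])/r[2]
    return c+k*r
E
python3 - <<'E'
from h import *
for n in('top','scene'):
    s=snap(n); save(s,n+'1.png'); print(n,s['fx'],s['R'],s['t'])
print(readout.state())
E
```

```text
pics
top 370.0545432488806 [[-0.01202603 -0.99968519  0.02202049]
 [-0.988358    0.00854367 -0.15190615]
 [ 0.15167019 -0.02359095 -0.98814959]] [-0.11860307  0.56348924  0.93132634]
scene 493.997804371599 [[-0.59504754 -0.80345615 -0.01940711]
 [-0.52944586  0.41005145 -0.74266068]
 [ 0.60465321 -0.4316434  -0.66938664]] [0.25239772 0.38913366 1.05045393]
{'clock': 0.1, 'joints': array([-1.36160804e+00,  3.51196669e-01,  1.65234508e+00,  3.52661257e-06,
        1.13910687e+00, -8.46054905e-02]), 'joint_velocities': array([ 0.00102765, -0.00107285, -0.00097639,  0.00054963,  0.00154311,
       -0.0013605 ]), 'joint_torque': array([ 5.66705330e-04, -4.98028564e+01, -2.85705185e+01,  7.00098113e-02,
        2.38772691e-02, -5.08130745e-05]), 'eef_pos': array([ 0.15923235, -0.52613432,  0.22615313]), 'tcp_rot': array([-5.27058077e-04,  9.89230010e-01,  1.46368402e-01, -3.12694530e-05]), 'wrist_force': array([-0.35063196,  0.10027876, -0.19799706]), 'wrist_torque': array([0.01554826, 0.03542854, 0.00290271]), 'opening': 0.09303188312293513}
```

View pics/top1.png

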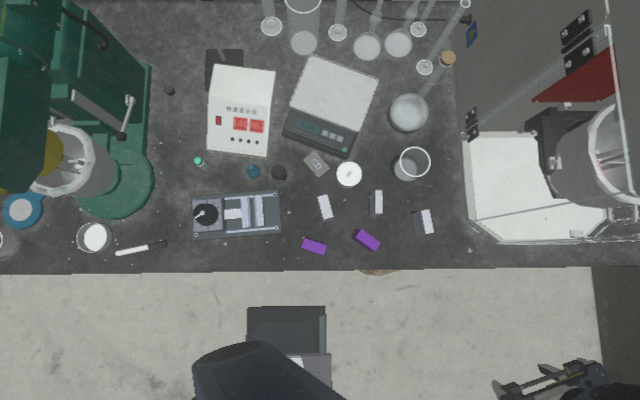

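View pics/scene1.png

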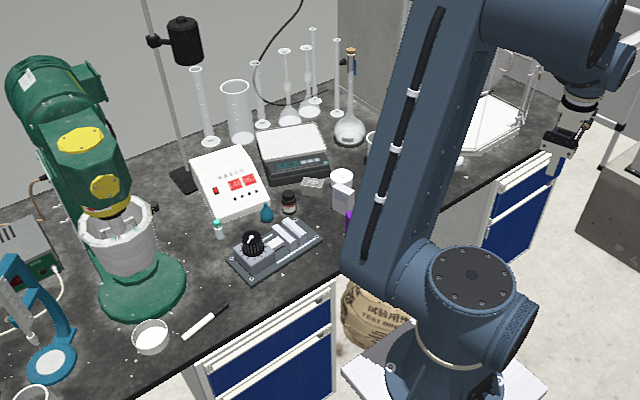

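The top view shows the gauge at about (237,215), with its knob at (205,214). Three silvery blocks stand at (325,207), (377,202) and (425,222). There are purple look-alikes at (314,246) and (367,240), which I will leave alone. The beaker is at (411,163), the tin at (348,174) and the prism at (316,163). Next, one close crop.

Run:
```python
from h import *
s=pickle.load(open('top.pkl','rb'))
a=s['image'][:,:,::-1]
x=cv2.resize(a[185:243,185:285],None,fx=8,fy=8,interpolation=cv2.INTER_CUBIC)
cv2.imwrite('pics/crop1.png',x)
y=cv2.resize(a[180:260,295:445],None,fx=5,fy=5,interpolation=cv2.INTER_CUBIC)
cv2.imwrite('pics/crop2.png',y)
# depth-based top map of blocks
v,u=np.mgrid[185:245,190:445]
P=np.array([world(s,a,b) for a,b in zip(u.ravel(),v.ravel())])
m=(P[:,2]>.082)&(P[:,2]<.098)
im=np.zeros(u.shape,np.uint8); im.ravel()[m]=1
n,l,st,c=cv2.connectedComponentsWithStats(im)
for i in range(1,n):
    if st[i,4]<15: continue
    Q=P[(l==i).ravel()]; r=cv2.minAreaRect((Q[:,:2]*1000).astype(np.float32))
    print(i,c[i]+[190,185],st[i,4],Q.mean(0).round(4),r)
```

```text
1 [378.625      201.33695652] 184 [ 0.5386 -0.2808  0.0893] ((538.07177734375, -281.0863037109375), (18.005815505981445, 59.01100540161133), 88.85765838623047)
2 [325.45418327 206.71314741] 251 [ 0.5262 -0.1466  0.0895] ((526.7330322265625, -146.6495361328125), (60.0046272277832, 26.108623504638672), 14.246106147766113)
7 [211.92592593 215.44444444] 27 [0.507  0.1349 0.0903] ((507.108642578125, 135.36399841308594), (8.918716430664062, 37.4473991394043), 74.6680679321289)
8 [427.         221.34361233] 227 [ 0.487  -0.4005  0.0891] ((487.38336181640625, -401.45941162109375), (59.98734664916992, 23.58950424194336), 9.58435344696045)
11 [366.91509434 238.18396226] 212 [ 0.4467 -0.2481  0.0896] ((443.1839904785156, -251.1453094482422), (58.94529724121094, 26.015995025634766), 53.37206268310547)
12 [310.15853659 242.13414634] 82 [ 0.4386 -0.1075  0.0894] ((441.2023620605469, -113.4100341796875), (51.85053634643555, 14.74512004852295), 88.9730453491211)
```

View pics/crop1.png

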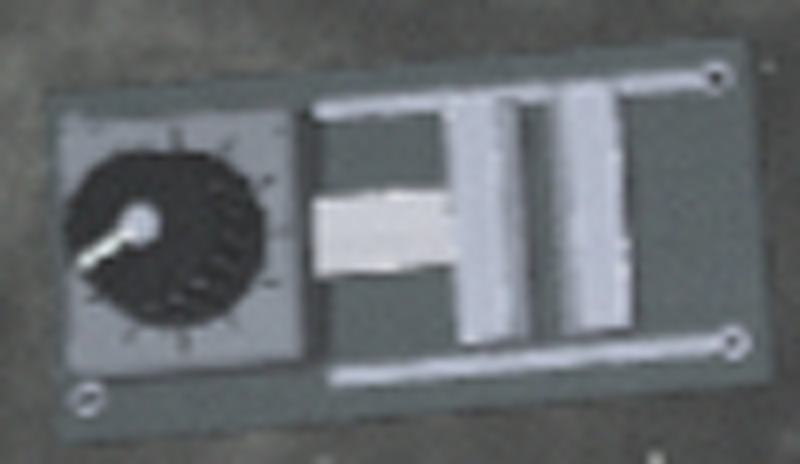

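View pics/crop2.png

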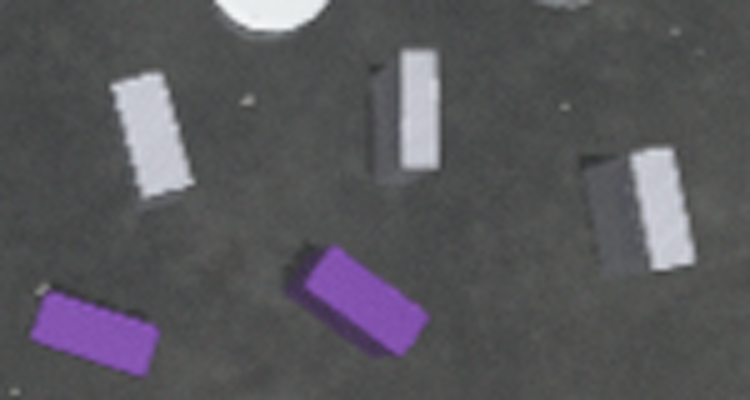

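Run:
```python
from h import *
s=pickle.load(open('top.pkl','rb'))
W=lambda a,b,z:world(s,185+(a-3.5)/8,185+(b-3.5)/8,z)
ang=lambda p,q:np.degrees(np.arctan2(q[1]-p[1],q[0]-p[0]))
for p,q,z in(((745,40),(50,93),.014),((775,380),(60,437),.014),((735,343),(330,378),.018),((720,77),(318,108),.018),((462,343),(445,105),.05),((632,325),(617,90),.05)):
    print(ang(W(*p,z),W(*q,z)).round(2))
k=W(140,222,.102);t=W(82,265,.102);print('knob',k,'ptr',ang(k,t))
# depth: everything in the gauge region
v,u=np.mgrid[185:245,188:285]
P=np.array([world(s,a,b) for a,b in zip(u.ravel(),v.ravel())])
def rect(m,n):
    r=cv2.minAreaRect((P[m][:,:2]*1000).astype(np.float32)); print(n,m.sum(),P[m].mean(0).round(4),r)
rect((P[:,2]>.098)&(P[:,2]<.11),'knobtop')
J=(P[:,2]>.047)&(P[:,2]<.054)&(P[:,1]<.1);
im=np.zeros(u.shape,np.uint8); im.ravel()[J]=1
n,l,st,c=cv2.connectedComponentsWithStats(im)
for i in range(1,n):
    if st[i,4]>20: rect((l==i).ravel(),'jaw%d'%i)
rect((P[:,2]>.01)&(P[:,2]<.07),'base')
for p in((453,224),(625,208),(512,220),(560,212)): print(W(*p,.05))
```

```text
93.96
93.93
94.34
93.99
5.1
4.18
knob [0.51367327 0.15611861 0.102     ] ptr 127.23426930685237
knobtop 301 [0.5118 0.1541 0.1022] ((512.0631103515625, 153.92727661132812), (44.38502883911133, 47.516048431396484), 0.07524323463439941)
jaw1 218 [0.5219 0.024  0.0498] ((522.0018310546875, 24.82636070251465), (79.25977325439453, 21.50018882751465), 4.667973041534424)
jaw2 226 [0.5196 0.0596 0.0498] ((519.5718994140625, 59.01729965209961), (79.75709533691406, 21.254486083984375), 4.592409133911133)
base 3566 [0.5146 0.0794 0.0286] ((517.1619262695312, 90.93595123291016), (120.12085723876953, 240.01882934570312), 4.37213659286499)
[0.51775139 0.07016423 0.05      ]
[0.52243033 0.01467607 0.05      ]
[0.51886939 0.05114925 0.05      ]
[0.52132702 0.03568163 0.05      ]
```

```bash
cat >> h.py <<'E'
def go(x,y,z,yaw):
    "numbers for a move from the measured pose: scaled shift (tool axes) and turn"
    from scipy.spatial.transform import Rotation as Ro
    s=readout.state(); w,a,b,c=s['tcp_rot']; R=Ro.from_quat([a,b,c,w]).as_matrix()
    y0=np.degrees(np.arctan2(R[1,0],R[0,0])); d=R.T@(np.array([x,y,z])-s['eef_pos'])/.3
    tr=(y0-yaw+180)%360-180
    print('t',round(s['clock'],2),'pos',s['eef_pos'].round(4),'yaw',y0.round(2),'tilt',np.degrees(np.arccos(-R[2,2])).round(2),'F',s['wrist_force'].round(1),'j6',s['joints'][5].round(2),'op',s['opening'].round(4))
    print('shift',d.round(4),'turn',round(tr/90,4))
E
python3 - <<'E'
from h import *
s=pickle.load(open('top.pkl','rb'))
v,u=np.mgrid[0:260:2,0:460:2]
P=np.array([world(s,a,b) for a,b in zip(u.ravel(),v.ravel())]); U=np.c_[u.ravel(),v.ravel()]
m=(P[:,2]>.12)&(P[:,1]<.36)&(P[:,0]<.75)&(P[:,0]>.25)&(P[:,1]>-.5)
for p,q in list(zip(P[m],U[m]))[::8]: print(p.round(3),q)
go(.512,.154,.20,90)
E
```

```text
[ 0.414 -0.101  1.008] [234   0]
[ 0.414 -0.101  1.008] [242  20]
[0.747 0.355 0.458] [16 42]
[0.75  0.351 0.448] [24 44]
[0.749 0.345 0.443] [30 46]
[0.748 0.347 0.44 ] [30 48]
[0.746 0.353 0.437] [28 50]
[0.734 0.359 0.452] [16 52]
[0.747 0.351 0.43 ] [32 52]
[0.738 0.353 0.439] [26 54]
[0.75  0.343 0.418] [42 54]
[0.741 0.352 0.428] [32 56]
[0.728 0.358 0.444] [20 58]
[0.741 0.35  0.421] [36 58]
[0.729 0.358 0.436] [24 60]
[0.744 0.353 0.409] [40 60]
[0.729 0.356 0.43 ] [28 62]
[0.745 0.353 0.4  ] [44 62]
[0.729 0.354 0.424] [32 64]
[0.746 0.351 0.392] [48 64]
[0.738 0.355 0.4  ] [42 66]
[0.73  0.355 0.409] [38 68]
[0.732 0.36  0.397] [40 70]
[ 0.414 -0.101  1.008] [268  78]
[ 0.414 -0.101  1.008] [142 102]
[0.744 0.334 0.145] [126 116]
[0.735 0.33  0.143] [128 120]
[ 0.414 -0.101  1.008] [ 58 126]
[0.704 0.329 0.161] [124 130]
[ 0.414 -0.101  1.008] [240 132]
[0.662 0.359 0.247] [ 88 136]
[0.655 0.359 0.253] [ 86 138]
[0.651 0.356 0.252] [ 88 140]
[0.647 0.359 0.252] [ 86 142]
[0.644 0.348 0.249] [ 92 144]
[0.64  0.35  0.245] [ 92 146]
[0.635 0.348 0.248] [ 92 148]
[0.632 0.346 0
[... 872 characters left out ...]
1  1.008] [ 86 200]
[ 0.414 -0.101  1.008] [254 206]
[ 0.414 -0.101  1.008] [256 228]
[ 0.414 -0.101  1.008] [144 244]Traceback (most recent call last):
  File "<stdin>", line 7, in <module>
  File "h.py", line 21, in go
    print('t',round(s['clock'],2),'pos',s['eef_pos'].round(4),'yaw',y0.round(2),'tilt',np.degrees(np.arccos(-R[2,2])).round(2),'F',s['wrist_force'].round(1),'j6',s['joints'][5].round(2),'op',s['opening'].round(4))
                                                                                                                                                                                               ^^^^^^^^^^^^^^^^^^
AttributeError: 'float' object has no attribute 'round'
```

```bash
sed -i "s/s\['opening'\].round(4)/round(s['opening'],4)/" h.py
python3 -m crank '[[0.15,-0.15,-0.02,-0.1,1],[0.3,-0.3,-0.02,-0.2,1],[0.45,-0.45,-0.02,-0.3,1],[0.6,-0.6,-0.02,-0.4,1],[0.75,-0.75,-0.02,-0.4,1],[0.9,-0.92,-0.02,-0.4,1],[0.9,-0.92,-0.02,-0.4,1]]' 20
python3 -c "
from h import *
go(.512,.154,.17,90)"
```

```text
clock: 0.98
eef_pos: [0.3385, -0.1814, 0.2326]
tcp_rot: [-0.0, 0.895, 0.447, 0.0]
wrist_force: [0.2, 0.3, -0.2]
opening: 0.0927
t 0.97 pos [ 0.3385 -0.1814  0.2326] yaw 53.07 tilt 0.02 F [ 0.2  0.3 -0.2] j6 0.03 op 0.0927
shift [ 1.2411 -0.2092  0.209 ] turn -0.4103
```

```bash
python3 -m crank '[[0.2,-0.03,0,-0.1,1],[0.4,-0.07,0,-0.2,1],[0.6,-0.1,0,-0.3,1],[0.8,-0.13,0,-0.41,1],[1,-0.17,0,-0.41,1],[1,-0.17,0,-0.41,1],[1,-0.17,0,-0.41,1]]' 20
python3 -c "
from h import *
go(.512,.154,.075,90)"
```

```text
clock: 1.85
eef_pos: [0.4782, 0.085, 0.2322]
tcp_rot: [-0.0, 0.709, 0.705, -0.0]
wrist_force: [0.3, 0.4, 0.8]
opening: 0.093
t 1.85 pos [0.4782 0.085  0.2322] yaw 89.72 tilt 0.06 F [0.3 0.4 0.8] j6 0.09 op 0.093
shift [0.2308 0.1121 0.5239] turn -0.0031
```

```bash
python3 -m crank '[[0.15,0.07,0.05,0,1],[0.231,0.112,0.1,0,1],[0.231,0.112,0.2,0,1],[0.231,0.112,0.3,0,1],[0.231,0.112,0.4,0,1],[0.231,0.112,0.5,0,1],[0.231,0.112,0.522,0,1],[0.231,0.112,0.522,0,1],[0.231,0.112,0.522,0,0.3],[0.231,0.112,0.522,0,0.3],[0.231,0.112,0.522,0,0.3],[0.231,0.112,0.522,0,0.3]]' 25
python3 -c "
from h import *
go(.512,.154,.075,30)"
```

```text
clock: 3.35
eef_pos: [0.5124, 0.155, 0.0762]
tcp_rot: [0.0, 0.709, 0.705, 0.0]
wrist_force: [0.5, -0.3, 0.7]
opening: 0.0574
t 3.35 pos [0.5124 0.155  0.0762] yaw 89.74 tilt 0.02 F [ 0.5 -0.3  0.7] j6 0.21 op 0.0574
shift [-0.0034 -0.0012  0.004 ] turn 0.6638
```

```bash
python3 -m crank '[[0,0,0,0,0.3],[0,0,0,0,0.3],[0,0,0,0,0.3],[0,0,0,0,0.3]]' 25
python3 -c "
from h import *
go(.512,.154,.075,30)"
```

```text
clock: 3.85
eef_pos: [0.5124, 0.155, 0.0761]
tcp_rot: [0.0, 0.709, 0.705, 0.0]
wrist_force: [0.5, 0.0, 1.0]
opening: 0.0476
t 3.85 pos [0.5124 0.155  0.0761] yaw 89.73 tilt 0.02 F [0.5 0.  1. ] j6 0.21 op 0.0476
shift [-0.0034 -0.0014  0.0036] turn 0.6637
```

```bash
python3 -m crank '[[0,0,0,0.09,0.3],[0,0,0,0.18,0.3],[0,0,0,0.27,0.3],[0,0,0,0.36,0.3],[0,0,0,0.45,0.3],[0,0,0,0.54,0.3],[0,0,0,0.6,0.3],[0,0,0,0.667,0.3],[0,0,0,0.667,0.3],[0,0,0,0.667,0.3]]' 25
python3 -c "
from h import *
go(.512,.154,.075,-30)"
```

```text
clock: 5.1
eef_pos: [0.5119, 0.1553, 0.0761]
tcp_rot: [-0.0, 0.966, 0.258, -0.0]
wrist_force: [-4.1, 3.3, 4.0]
opening: 0.0477
t 5.1 pos [0.5119 0.1553 0.0761] yaw 29.85 tilt 0.05 F [-4.1  3.3  4. ] j6 1.26 op 0.0477
shift [-0.0018  0.0038  0.0036] turn 0.665
```

```bash
python3 -m crank '[[0,0,0,0.09,0.3],[0,0,0,0.18,0.3],[0,0,0,0.27,0.3],[0,0,0,0.36,0.3],[0,0,0,0.45,0.3],[0,0,0,0.54,0.3],[0,0,0,0.6,0.3],[0,0,0,0.667,0.3],[0,0,0,0.667,0.3],[0,0,0,0.667,0.3]]' 25
python3 -c "
from h import *
go(.512,.154,.075,-30)"
```

```text
clock: 6.35
eef_pos: [0.5119, 0.1558, 0.0761]
tcp_rot: [-0.001, 0.966, -0.26, -0.0]
wrist_force: [-4.2, 9.1, 2.4]
opening: 0.048
t 6.35 pos [0.5119 0.1558 0.0761] yaw -30.18 tilt 0.08 F [-4.2  9.1  2.4] j6 2.3 op 0.048
shift [0.0032 0.0051 0.0036] turn -0.002
```

```bash
python3 -m crank '[[0,0,0,0,1],[0,0,0,0,1],[0,0,0,0,1],[0,0,0,0,1],[0,0,-0.1,0,1],[0,0,-0.25,0,1],[0,0,-0.4,0,1],[0,0,-0.5,0,1],[0,0,-0.5,0,1]]' 
python3 -c "
from h import *
go(.5267,-.1466,.16,14.2)"
```

```text
clock: 7.48
eef_pos: [0.5132, 0.1551, 0.228]
tcp_rot: [-0.001, 0.965, -0.261, 0.002]
wrist_force: [0.5, 0.6, -0.4]
opening: 0.093
t 7.47 pos [0.5132 0.1551 0.228 ] yaw -30.32 tilt 0.24 F [ 0.5  0.6 -0.4] j6 2.31 op 0.093
shift [0.5457 0.8461 0.2261] turn -0.4946
```

```bash
python3 -m crank '[[0.1,0.15,0,-0.1,1],[0.2,0.3,0,-0.2,1],[0.3,0.46,0,-0.3,1],[0.4,0.62,0,-0.4,1],[0.5,0.76,0,-0.495,1],[0.546,0.846,0,-0.495,1],[0.546,0.846,0,-0.495,1],[0.546,0.846,0,-0.495,1]]'
python3 - <<'E'
from h import *
go(.5267,-.1466,.057,14.2)
s=snap('top'); save(s,'top2.png',(170,170,490,270),2.5)
v,u=np.mgrid[185:245,188:285]
P=np.array([world(s,a,b) for a,b in zip(u.ravel(),v.ravel())])
J=(P[:,2]>.047)&(P[:,2]<.054)&(P[:,1]<.12);
im=np.zeros(u.shape,np.uint8); im.ravel()[J]=1
n,l,st,c=cv2.connectedComponentsWithStats(im)
for i in range(1,n):
    if st[i,4]>20:
        m=(l==i).ravel(); print(P[m].mean(0).round(4),cv2.minAreaRect((P[m][:,:2]*1000).astype(np.float32)))
E
```

```text
clock: 8.48
eef_pos: [0.5252, -0.146, 0.2251]
tcp_rot: [-0.0, 0.992, 0.124, -0.001]
wrist_force: [0.8, 0.1, -0.7]
opening: 0.093
t 8.47 pos [ 0.5252 -0.146   0.2251] yaw 14.23 tilt 0.09 F [ 0.8  0.1 -0.7] j6 0.97 op 0.093
shift [0.005  0.0036 0.5604] turn 0.0003
[0.5226 0.0238 0.0499] ((521.6844482421875, 24.616188049316406), (78.8473129272461, 20.808137893676758), 2.1294281482696533)
[0.5186 0.0753 0.0497] ((518.5665893554688, 74.65641021728516), (79.9646224975586, 21.86907196044922), 4.537630558013916)
```

View pics/top2.png

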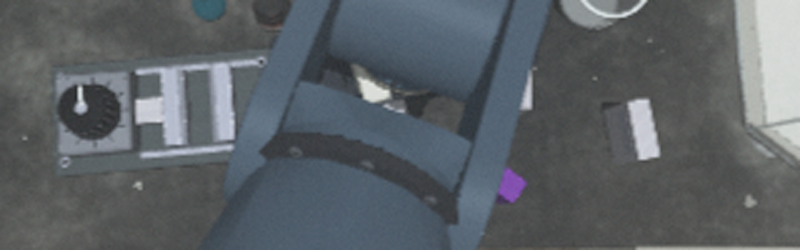

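The knob pointer now stands at (80,85) in the crop, about 120° clockwise of where it started. The jaw has moved 15.7–16 mm, so the gap is about 27.6 mm and the thick block fits. I'll descend on it.

```bash
python3 -m crank '[[0.005,0.004,0.1,0,1],[0.005,0.004,0.2,0,1],[0.005,0.004,0.3,0,1],[0.005,0.004,0.4,0,1],[0.005,0.004,0.5,0,1],[0.005,0.004,0.56,0,1],[0.005,0.004,0.56,0,1],[0.005,0.004,0.56,0,0.1],[0.005,0.004,0.56,0,0.1],[0.005,0.004,0.56,0,0.1],[0.005,0.004,0.56,0,0.1],[0.005,0.004,0.56,0,0.1]]' 20
python3 -m crank '[[0,0,0,0,0.1],[0,0,0,0,0.1],[0,0,0,0,0.1],[0,0,0,0,0.1]]' 30
python3 -c "
from h import *
go(.5267,-.1466,.16,4.4)"
```

```text
clock: 10.02
eef_pos: [0.5273, -0.1476, 0.0581]
tcp_rot: [0.0, 0.992, 0.124, 0.0]
wrist_force: [0.1, -0.2, -0.7]
opening: 0.0474
clock: 10.52
eef_pos: [0.5273, -0.1476, 0.058]
tcp_rot: [-0.0, 0.992, 0.124, -0.0]
wrist_force: [-0.1, 1.6, -0.4]
opening: 0.0258
t 10.53 pos [ 0.5273 -0.1476  0.058 ] yaw 14.22 tilt 0.01 F [-0.1  1.6 -0.4] j6 0.96 op 0.0258
shift [-0.001  -0.0037 -0.3399] turn 0.1091
```

```bash
python3 -m crank '[[0,0,-0.05,0,0.1],[0,0,-0.15,0,0.1],[0,0,-0.25,0,0.1],[0,0,-0.35,0,0.1],[0,0,-0.35,0,0.1]]'
python3 -c "
from h import *
go(.5203,.0497,.16,4.4)"
```

```text
clock: 11.15
eef_pos: [0.5283, -0.148, 0.1653]
tcp_rot: [0.001, 0.992, 0.124, 0.002]
wrist_force: [-0.7, -0.5, -4.5]
opening: 0.0259
t 11.15 pos [ 0.5283 -0.148   0.1653] yaw 14.23 tilt 0.25 F [-0.7 -0.5 -4.5] j6 0.96 op 0.0259
shift [ 0.1362 -0.6452  0.0166] turn 0.1092
```

```bash
python3 -m crank '[[0.03,-0.13,0,0.05,0.1],[0.06,-0.26,0,0.109,0.1],[0.09,-0.4,0,0.109,0.1],[0.12,-0.54,0,0.109,0.1],[0.136,-0.62,0,0.109,0.1],[0.136,-0.645,0,0.109,0.1],[0.136,-0.645,0,0.109,0.1],[0.136,-0.645,0,0.109,0.1]]'
python3 - <<'E'
from h import *
go(.5203,.0497,.125,4.4)
s=snap('top'); save(s,'top3.png',(170,170,330,270),5)
s=snap('scene'); save(s,'sc3.png',(200,180,360,300),5)
E
```

```text
clock: 12.15
eef_pos: [0.5193, 0.0491, 0.1628]
tcp_rot: [0.0, 0.999, 0.038, -0.0]
wrist_force: [-0.3, 0.2, -3.2]
opening: 0.026
t 12.15 pos [0.5193 0.0491 0.1628] yaw 4.36 tilt 0.02 F [-0.3  0.2 -3.2] j6 1.5 op 0.026
shift [ 0.0036 -0.0017  0.1259] turn -0.0004
```

View pics/sc3.png

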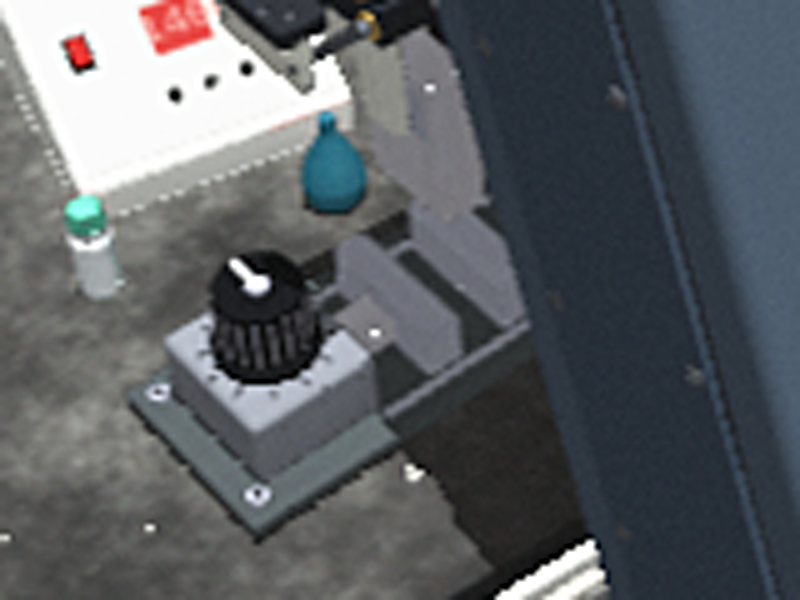

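The block hangs over the gap, at (440,130) in the crop. The knob pointer rests on a tick. I'll descend stepwise and watch the force.

```bash
python3 -m crank '[[0.003,-0.002,0.06,0,0.1],[0.003,-0.002,0.12,0,0.1],[0.003,-0.002,0.165,0,0.1],[0.003,-0.002,0.18,0,0.1],[0.003,-0.002,0.19,0,0.1],[0.003,-0.002,0.2,0,0.1],[0.003,-0.002,0.2,0,0.1]]'
python3 -c "
from h import *
go(.5203,.0497,.072,4.4)"
```

```text
clock: 13.12
eef_pos: [0.5202, 0.0507, 0.1031]
tcp_rot: [-0.0, 0.999, 0.038, 0.0]
wrist_force: [0.3, 0.2, -3.3]
opening: 0.0258
t 13.12 pos [0.5202 0.0507 0.1031] yaw 4.41 tilt 0.01 F [ 0.3  0.2 -3.3] j6 1.5 op 0.0258
shift [0.     0.0032 0.1038] turn 0.0001
```

```bash
python3 -m crank '[[0,0.002,0.01,0,0.1],[0,0.002,0.02,0,0.1],[0,0.002,0.03,0,0.1],[0,0.002,0.03,0,0.1]]'
python3 -c "
from h import *
go(.5203,.0497,.072,4.4)"
```

```text
clock: 13.62
eef_pos: [0.52, 0.0501, 0.0937]
tcp_rot: [-0.0, 0.999, 0.038, -0.0]
wrist_force: [-0.2, -0.2, -3.9]
opening: 0.0259
t 13.62 pos [0.52   0.0501 0.0937] yaw 4.41 tilt 0.03 F [-0.2 -0.2 -3.9] j6 1.5 op 0.0259
shift [0.0008 0.0012 0.0724] turn 0.0001
```

```bash
python3 -m crank '[[0,0,0.015,0,0.1],[0,0,0.03,0,0.1],[0,0,0.045,0,0.1],[0,0,0.055,0,0.1],[0,0,0.063,0,0.1],[0,0,0.068,0,0.1],[0,0,0.073,0,0.1],[0,0,0.073,0,0.1]]'
python3 -c "
from h import *
go(.5203,.0497,.072,4.4)"
```

```text
clock: 14.62
eef_pos: [0.5203, 0.0501, 0.0721]
tcp_rot: [-0.0, 0.999, 0.039, 0.0]
wrist_force: [-0.8, -0.3, -4.0]
opening: 0.0259
t 14.62 pos [0.5203 0.0501 0.0721] yaw 4.41 tilt 0.0 F [-0.8 -0.3 -4. ] j6 1.5 op 0.0259
shift [0.0001 0.0012 0.0005] turn 0.0001
```

```bash
python3 -m crank '[[0,0,0.003,0,0.1],[0,0,0.005,0,0.1],[0,0,0.005,0,0.1]]'
python3 -m crank '[[0,0,0,0,0.5],[0,0,0,0,0.6],[0,0,0,0,0.6],[0,0,0,0,0.6],[0,0,-0.1,0,0.6],[0,0,-0.25,0,0.6],[0,0,-0.4,0,0.6],[0,0,-0.5,0,0.6],[0,0,-0.5,0,0.6]]'
python3 -c "
from h import *
go(.3,-.25,.3,4.4)"
```

```text
clock: 15.0
eef_pos: [0.5204, 0.0501, 0.072]
tcp_rot: [0.0, 0.999, 0.039, 0.0]
wrist_force: [-7.3, 0.3, 15.6]
opening: 0.0259
clock: 16.12
eef_pos: [0.5211, 0.0501, 0.2225]
tcp_rot: [0.0, 0.999, 0.039, 0.002]
wrist_force: [-1.2, 0.4, -0.4]
opening: 0.0555
t 16.12 pos [0.5211 0.0501 0.2225] yaw 4.42 tilt 0.23 F [-1.2  0.4 -0.4] j6 1.5 op 0.0555
shift [-0.8109  0.9406 -0.2612] turn 0.0002
```

It seated, with a 16–20 N change in wrist force at the base. I'll move the arm clear and check.

```bash
python3 -m crank '[[-0.15,0.12,-0.1,0,0.6],[-0.3,0.25,-0.1,0,0.6],[-0.45,0.4,-0.1,0,0.6],[-0.6,0.55,-0.1,0,0.6],[-0.7,0.7,-0.1,0,0.6],[-0.7,0.85,-0.1,0,0.6],[-0.7,0.94,-0.1,0,0.6],[-0.7,0.94,-0.1,0,0.6],[-0.7,0.94,-0.1,0,0.6]]'
python3 - <<'E'
from h import *
go(.3,-.25,.3,4.4)
s=snap('top'); save(s,'top4.png',(180,140,440,260),3)
v,u=np.mgrid[185:245,188:445]
P=np.array([world(s,a,b) for a,b in zip(u.ravel(),v.ravel())])
for lo,hi in((.082,.112),(.047,.054)):
    im=np.zeros(u.shape,np.uint8); im.ravel()[(P[:,2]>lo)&(P[:,2]<hi)]=1
    n,l,st,c=cv2.connectedComponentsWithStats(im)
    for i in range(1,n):
        if st[i,4]>70:
            m=(l==i).ravel(); print((c[i]+[188,185]).round(),np.median(P[m],0).round(4),cv2.minAreaRect((P[m][:,:2]*1000).astype(np.float32)))
E
```

```text
clock: 17.25
eef_pos: [0.3322, -0.2463, 0.2498]
tcp_rot: [-0.001, 0.999, 0.039, -0.001]
wrist_force: [0.2, -0.2, 1.1]
opening: 0.0557
t 17.25 pos [ 0.3322 -0.2463  0.2498] yaw 4.42 tilt 0.11 F [ 0.2 -0.2  1.1] j6 0.74 op 0.0557
shift [-0.1081  0.0037 -0.1672] turn 0.0002
[379. 201.] [ 0.5393 -0.2809  0.0893] ((538.4515991210938, -280.7442626953125), (17.555286407470703, 58.95198440551758), 87.8118667602539)
[247. 210.] [0.5186 0.0484 0.1036] ((519.814453125, 49.17280578613281), (59.83776092529297, 26.75685691833496), 5.065369129180908)
[204. 213.] [0.5116 0.1523 0.1019] ((512.4356689453125, 154.44757080078125), (48.15620803833008, 47.71128845214844), 13.511561393737793)
[427. 221.] [ 0.4866 -0.4005  0.0893] ((487.2449035644531, -401.6950378417969), (59.59895706176758, 23.080900192260742), 7.6877264976501465)
[367. 238.] [ 0.4461 -0.246   0.0895] ((443.1495056152344, -251.32838439941406), (59.45710372924805, 25.912254333496094), 53.58938980102539)
[310. 242.] [ 0.4387 -0.1047  0.0898] ((441.3030090332031, -113.33329010009766), (51.66868591308594, 14.813532829284668), 89.24019622802734)
[259. 210.] [0.5239 0.0243 0.0497] ((522.05224609375, 25.348403930664062), (79.67357635498047, 22.808576583862305), 5.08228063583374)
[238. 213.] [0.5144 0.0781 0.0497] ((518.4276123046875, 75.72339630126953), (79.95968627929688, 20.333030700683594), 4.939411163330078)
```

View pics/top4.png

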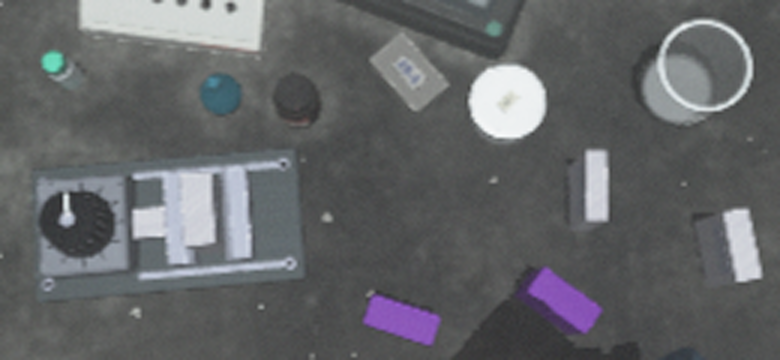

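The thick block stands in the gap at (198,208) with its top at about 0.1036 m, which means it is on the base. It is centred in the width. The thin block at (596,186) and the middle block at (742,245) are untouched, as are the beaker, tin, prism and purple pieces. I'm handing in.

```bash
python3 -c "
from rig import manip; print(manip.job_done())"
```

```text
the job is handed in; nothing more can be done
None
```

The gauge is open four clicks and the thick (26 mm) block stands in the gap. I've handed the job in; it reported no verdict.

- **Knob:** I turned it 120° clockwise and released it, and the pointer settled on a tick. The jaw moved from 59.0 to 74.7–75.7 mm in the images, about 16 mm.
- **Fit:** The starting gap looked like 11.6 mm, so it is now about 27.6 mm and the thick block is the snug one. It went down with almost no side force, and the wrist force rose by about 20 N when it reached the base.
- **Last checks:**
  - **Thick block:** its top is at about 104 mm, as expected on the base. It lies within a few mm of the middle of the jaws' width, aligned with the jaws.
  - **Other blocks:** the thin and middle blocks stand where they started.
  - **Left alone:** the beaker, tin, mortar specimen and purple look-alikes show no visible shift.
  - **Arm:** it is clear of everything.

None of the checks failed. Positions measured in the images scatter by 1–2 mm, so the gap width is sure to the click but not to the tenth of a millimetre.

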